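# Lock the cable-box cover with its slotted key

### The arm

A 6-joint arm with a two-finger parallel gripper is mounted at the origin on a cart in front of the work surface, level with it; the furniture and walls round the work are solid. World frame = base frame: x ahead of the robot, y to its left, z up, the work surface at z = 0. Lengths are in mm, angles in degrees, forces in N, time in s.
With the tool pointing down it reaches from about 300 to 950 mm from the base axis. Payload 3.1 kg.
Tool frame: the origin (TCP) lies at the very end of the fingers, on their centre line; the grasp point (between the pads) lies 19 mm behind it; z points along the fingers, y is the line along which they close (so a half turn about z gives the same grasp; the last joint's range is limited). The gripper opens to 85 mm and grips with 20 to 120 N. Pads are 22 mm wide; open, the fingers measure 114 mm over their backs; the gripper's body (76 mm by 85 mm) begins 54 mm behind the grasp point. The pads swing forward as they close: fully open they stand 13 mm farther back than shut.
Start: joints at [-69.941, 17.653, 93.61, -0, 68.738, -3.994], TCP at [254.711, -570.749, 195.372] pointing down, gripper open.
Joint ranges: [-175.34, 175.34], [-45.06, 112.39], [2.9, 150.54], [-68.45, 248.45], [3.09, 151.38], [-168.51, 168.51]. Speed limits (degrees/s): [159.86, 159.86, 180, 180, 180, 180].

### API

Orientations are given as [roll, pitch, yaw] about the fixed x, y, z axes, in that order (R = Rz(yaw) Ry(pitch) Rx(roll)).
In Python, from cell import manip gives the robot as it stands.
- The arm moves only by the tool servo_tool, never from a script. Its argument "commands" is a list of rows, each a list of 5 numbers: the opening, from -1 (shut) to 1 (fully open), so that 0 is half open, then the shift along the tool's x, y, z in cm, then the turn about the tool's z in rad. A call has 1 to 20 rows; each row shifts and turns the commanded pose from where the row before left it, along the tool's axes as they then stand; what a row does not reach is not made up. A row lasts 1/10 s, in which the tool goes at most 50 mm and 8.59 degrees, less where a joint would pass 70% of its speed; a pose out of reach is approached as far as the arm can. A call is refused whole if a number of a shift passes 5 or a number of a turn 0.15, either way. A call with a gripper value outside its range is refused whole. The fingers move at their own pace and stop on an object; the grip force is fixed at half the most. Time passes only in rows, so rows that do not move let the fingers close. It gives the time, the measured TCP pose, the force, the opening and the grip force at its end, in the units of the state.
- manip.read_state(): the state, without advancing time (a new reading comes with each control period).
- manip.grab_frame(name): name is "scene" or "top" or "wrist"; returns a dict with "image" (420x560x3 uint8, red, green, blue), "intrinsics" (3x3 intrinsics, pixels), "dist_coeffs" ([k1, k2, p1, p2, k3] as OpenCV has them; the pictures are not rectified), "pose" (4x4, takes a point from camera to world coordinates). Camera axes: x right, y down, z forward; pixel columns grow to the right and rows downward; lengths in mm; the calibration is good to about 2 mm. A picture is of the moment at which its call begins. There is no depth.
- manip.finish_job(): hands the job in; it is judged then, once.
The state is a dict: "time": time; "joint_pos": joint angles; "joint_velocities": joint speeds; "tau": joint torques, N m; "tool_pos": TCP position; "eef_rot": TCP orientation; "contact_force": force on the tool from outside, world axes, zero at the start; "moment": the same for the moment, N m; "gripper_width": finger opening in mm; "grip_force": force on a finger pad.
Only numpy, scipy, OpenCV 4.12 (cv2) and the standard library are available. Lean on these libraries where they do the work, as an engineer would, in place of code of your own. Each camera call takes 0.05 s, during which the arm holds its last target. There are 200 camera calls.

### The job

The cover of the grey cable box on the desk is on, but its push-and-turn fastener is still open. Take the flat-bladed key from its stand, seat the blade in the fastener's slot, push the fastener down gently against its spring (never loading it, pushing and twisting together, with more than 25 N) and turn it clockwise with the key to its end, so that it springs up locked; then put the key back upright and fully home in its stand. Touch the box only with the key and leave the glue stick and the eraser where they are.

Things in the scene. Friction and masses are not known exactly. Their poses are not given: they have to be found in the camera images.
- box: Grey plastic cable box fixed to the desk, 120 x 170 mm (x, y; foot flange 136 x 186 mm), 38 mm high; origin at the centre of its underside, z up. On it lies a flat cover plate, 92 x 122 mm, upper face about 46 mm above the desk, but up to 7.5 mm higher or lower on the packed cables below (stiffly), unmeasured. In the cover's middle is the fastener in a collar 42 mm across and 4 mm high.
- fastener_axis (a point): Point on the fastener's vertical axis, fixed to the box, axes as the box, 57 mm above the desk: the top of the fastener's disc with the cover at middle height (true top up to 7.5 mm higher or lower, unmeasured). The steel disc is 30 mm across, its top 11 mm above the cover. A straight slot crosses its whole top, 4.2 mm wide, 5 mm deep, bevelled to 6.6 mm at the very top.
- fastener (a joint): Turn of the fastener in rad, clockwise from above positive, slot turning with it: 0 to 0.05 open, as found; 1.36 to 1.46 (stop) locked. It turns (0.03 to 0.1 N m) only while pressed down 4 mm or more (about 10 N), and must be kept pressed all the way; at the locked place it springs up by itself when let go. Let go half-way, it stays unlocked.
- key_center (a point): Centre of the handle of the loose key, which stands upright, blade down, in the stand. The handle is a black flat block 44 mm wide (key x), 12 mm thick (key y), 50 mm high (25 mm above and below this point); grasp it across the 12 mm. From its lower end a steel blade 18 mm wide (x), 2.6 mm thick (y), 34 mm long goes down. About 60 g.
- key_tip (a point): Middle of the lower end of the key's blade, 59 mm below key_center; axes as the key (z up along it to the handle).
- stand_mouth (a point): Middle of the slot's mouth in the top of the fixed black key stand, 40 mm above the desk. The stand is 60 mm (x) by 36 mm (y), its foot 76 x 52 mm. The slot, 21 mm (x) by 5.6 mm (y), goes 37 mm straight down, mouth bevelled. With the key home its handle's lower end rests on the stand's top: key_center is 25 mm above this point. The key fits either way round.
- glue_stick: Standing bystander, a round glue stick 22 mm thick and 88 mm high, origin at the centre of its underside.
- eraser: Lying bystander, an eraser 20 x 43 x 12 mm, origin at the centre of its underside.
- open_mark (a point): Dot on the cover (height with the cover at middle height), 30 mm from the fastener's axis, in line with the slot while it is open: the open slot points from the axis to this dot, 0.17 rad clockwise (from above) of the box's x axis. The disc stands fully up on a spring; it gives from about 3 N, takes about 2 N more per mm, and meets its stiff stop at 5.5 mm (about 13 N).

How it is judged (in metres and radians):
On the way, in this order (a step that is already met when the one before it is completed fails the run):
1. the key is out of its stand (z of key_tip in the frame of stand_mouth above 0.01 m), for 0.1 s.
2. the fastener is turned to its locked place with the key (value of joint fastener above 1.34 rad and horizontal distance between key_tip and fastener_axis below 0.012 m), for 0.1 s.
At the end, for the whole second after the job is handed in: The fastener is turned to its locked place (at least 1.34 rad) and the released key stands upright (within 0.12 rad) and at rest in the slot of its stand, fully home (within 4 mm in height, 8 mm sideways) (value of joint fastener above 1.34 rad and horizontal distance between key_center and stand_mouth below 0.008 m and z of key_center in the frame of stand_mouth below 0.029 m and angle between key_center's own z axis and vertical below 0.12 rad and contact force between the fingers and key below 0.1 N and linear speed of key below 0.02 m/s); the robot touches nothing.
It fails at once if the key bears on the box and its fastener with more than 25 N (contact force between key and box above 25 N).
It fails at once if the gripper's fingers touch the box (contact force between the fingers and box above 2 N).
It fails at once if the rest of the arm touches the box (contact force between the arm and box above 2 N).
It fails at once if the glue stick is displaced by more than 20 mm (distance of glue_stick from where it was at the start of the episode above 0.02 m).
It fails at once if the eraser is displaced by more than 20 mm (distance of eraser from where it was at the start of the episode above 0.02 m).
It also fails if it takes over 64 s, if anything falls off the work surface, if the arm or the gripper's body presses on something with over 40 N, if the wrist force passes 120 N, or if a joint passes its speed limit or range.

## Working session

There is one attempt and no reset: what is moved stays moved. The work goes in short steps, Python scripts to look and compute and a tool call to move; the robot and the scene stay as the last step left them, time stands still between calls to the robot, and variables do not carry over. Pictures are saved under pics/ and viewed, at most 12 in all, crops included, and the job is handed in when it is done.

Besides the shell and the picture viewer there is one more tool, called as name(argument=value, ...), one argument or row to a line, values as JSON. servo_tool: Moves the arm, as the interface text tells. Its arguments: {"type":"object","properties":{"commands":{"type":"array"}},"required":["commands"]}

```bash
mkdir -p pics; cat > h.py <<'E'
import numpy as np, cv2
from cell import manip
def grab(n,save=None):
    f=manip.grab_frame(n)
    if save: cv2.imwrite('pics/'+save,f['image'][:,:,::-1])
    return f
def ray(f,uv):
    K=np.array(f['intrinsics'],float);d=np.array(f['dist_coeffs'],float)
    p=cv2.undistortPoints(np.array(uv,float).reshape(-1,1,2),K,d).reshape(-1,2)
    T=np.array(f['pose']);D=np.c_[p,np.ones(len(p))]@T[:3,:3].T
    return T[:3,3],D
def plane(f,uv,z):
    o,D=ray(f,uv);return o+D*((z-o[2])/D[:,2])[:,None]
def proj(f,P):
    T=np.linalg.inv(np.array(f['pose']));r=cv2.Rodrigues(T[:3,:3])[0]
    return cv2.projectPoints(np.array(P,float).reshape(-1,1,3),r,T[:3,3],np.array(f['intrinsics'],float),np.array(f['dist_coeffs'],float))[0].reshape(-1,2)
def tri(f1,uv1,f2,uv2):
    o1,d1=ray(f1,[uv1]);o2,d2=ray(f2,[uv2]);d1=d1[0];d2=d2[0]
    s=np.linalg.lstsq(np.c_[d1,-d2],o2-o1,rcond=None)[0]
    a,b=o1+s[0]*d1,o2+s[1]*d2
    return (a+b)/2,np.linalg.norm(a-b)
E
python3 - <<'E'
from h import *
t=grab('top','t1.png');s=grab('scene','s1.png')
import pickle;pickle.dump((t,s),open('f.pkl','wb'))
print(manip.read_state())
for f in(t,s):print(np.array(f['pose']).round(2).tolist(),f['intrinsics'])
E
```

```text
{'time': 0.1, 'joint_pos': array([-6.99398683e+01,  1.77003454e+01,  9.36835435e+01,  8.16634327e-04,
        6.87388455e+01, -3.99299778e+00]), 'joint_velocities': array([-0.00289939, -0.07461328, -0.22228757,  0.02961605,  0.04282311,
       -0.00382192]), 'tau': array([ 2.77753188e-04, -4.16407549e+01, -2.77644771e+01, -7.57677526e-05,
        4.01200668e-03,  9.65097740e-06]), 'tool_pos': array([ 254.43450634, -569.94334032,  194.24205293]), 'eef_rot': array([-1.79877616e+02, -9.30512306e-03,  2.40528226e+01]), 'contact_force': array([0.36868659, 0.83398815, 0.55450338]), 'moment': array([-0.03370749, -0.0088601 , -0.05739766]), 'grip_force': 0.0, 'gripper_width': 85.20707078453997}
[[-0.02, -1.0, 0.08, 538.06], [-1.0, 0.02, 0.02, -17.75], [-0.03, -0.08, -1.0, 930.54], [0.0, 0.0, 0.0, 1.0]] [[499.63925991   0.         284.71287458]
 [  0.         499.63925991 211.76954719]
 [  0.           0.           1.        ]]
[[-0.86, -0.29, 0.43, 174.52], [-0.52, 0.45, -0.73, 704.32], [0.02, -0.85, -0.53, 578.81], [0.0, 0.0, 0.0, 1.0]] [[456.74770134   0.         277.61216568]
 [  0.         456.74770134 205.79661658]
 [  0.           0.           1.        ]]
```

View pics/t1.png

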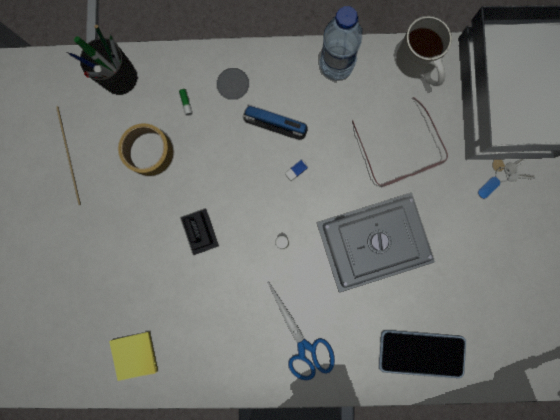

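View pics/s1.png

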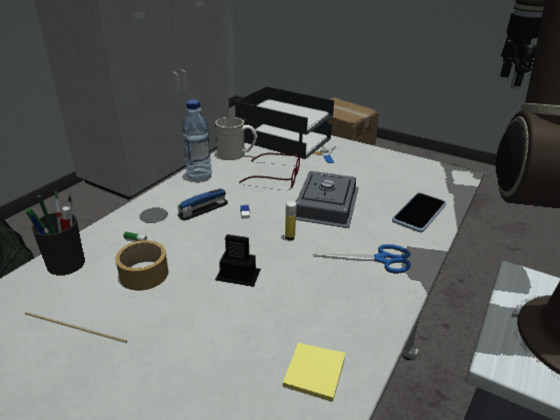

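The top view shows the stand with key at (199,231), the box at (377,242) with fastener at (380,242), the glue stick at (281,241) and the eraser at (297,170). The scene view shows the key standing in its stand at (238,258).

```bash
python3 - <<'E'
from h import *
import pickle
t,s=pickle.load(open('f.pkl','rb'))
I=t['image'][:,:,::-1]
a=cv2.resize(I[200:262,170:230],None,fx=6.4,fy=6.4,interpolation=cv2.INTER_CUBIC)[:390,:390]
b=cv2.resize(I[185:297,310:440],None,fx=3.1,fy=3.1,interpolation=cv2.INTER_CUBIC)
c=np.zeros((400,800,3),np.uint8);c[:a.shape[0],:a.shape[1]]=a;c[:b.shape[0],395:395+b.shape[1]]=b[:,:405]
cv2.imwrite('pics/c1.png',cv2.convertScaleAbs(c,alpha=1.8))
g=cv2.cvtColor(I,cv2.COLOR_BGR2GRAY)
def rect(m,x0,x1,y0,y1):
    z=np.zeros_like(m);z[y0:y1,x0:x1]=m[y0:y1,x0:x1]
    cs=cv2.findContours(z,0,1)[0];c=max(cs,key=cv2.contourArea);return cv2.minAreaRect(c),cv2.contourArea(c)
for thr in (60,80):
    r,_=rect((g<thr).astype(np.uint8),170,230,200,265);p=plane(t,cv2.boxPoints(r),4)
    print('stand',thr,p.mean(0).round(1),p.round(0)[:,:2].tolist())
for thr in (110,130,150):
    r,ar=rect((g<thr).astype(np.uint8),310,440,187,297);p=plane(t,cv2.boxPoints(r),4)
    print('box',thr,p.mean(0).round(1),p.round(0)[:,:2].tolist(),[np.linalg.norm(p[i]-p[i-1]).round(1) for i in range(4)],np.degrees(np.arctan2(*(p[1]-p[0])[1::-1])))
    print('    stand ang')
print('fast',plane(t,[[380,242]],57))
print('glue',plane(t,[[281,241]],88))
E
```

```text
stand 60 [577.7 165.3   4. ] [[606.0, 201.0], [620.0, 153.0], [550.0, 130.0], [535.0, 178.0]]
stand 80 [577.7 165.6   4. ] [[606.0, 202.0], [621.0, 153.0], [550.0, 129.0], [534.0, 178.0]]
box 110 [ 551.1 -160.5    4. ] [[590.0, -52.0], [643.0, -232.0], [511.0, -268.0], [460.0, -90.0]] [np.float64(136.1), np.float64(187.7), np.float64(136.5), np.float64(185.7)] -73.6346646612663
    stand ang
box 130 [ 551.6 -161.2    4. ] [[591.0, -52.0], [644.0, -234.0], [512.0, -270.0], [459.0, -90.0]] [np.float64(137.2), np.float64(189.8), np.float64(137.7), np.float64(187.8)] -73.712806772795
    stand ang
box 150 [ 552.4 -165.1    4. ] [[656.0, -54.0], [650.0, -283.0], [449.0, -274.0], [454.0, -49.0]] [np.float64(201.5), np.float64(229.0), np.float64(201.2), np.float64(225.5)] -91.32675770094794
    stand ang
fast [[ 549.94025777 -160.81701841   57.        ]]
glue [[554.82682758  10.5007356   88.        ]]
```

View pics/c1.png

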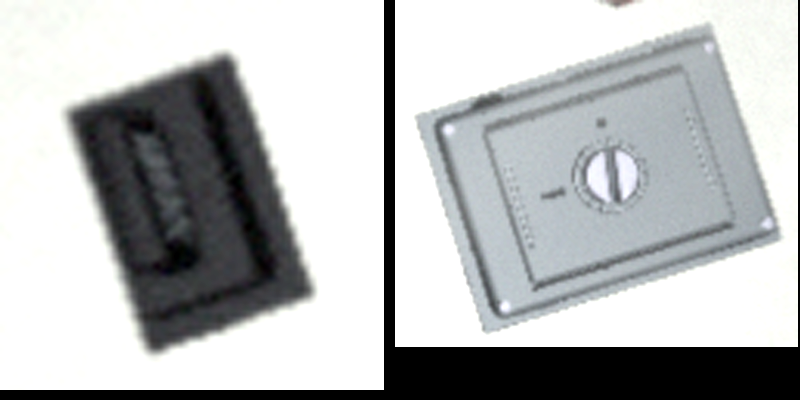

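The left crop shows the key handle's top (brighter strip) centred near (162,190), which is image (195.3,229.7). The right crop shows the slot pointing up to the open dot, so box x is at about 16.3° and the open slot at about 6.6°.

```bash
cat >> h.py <<'E'
def delta(x,y,z,yaw=None):
    s=manip.read_state();p=s['tool_pos'];w=s['eef_rot'];from scipy.spatial.transform import Rotation as R
    M=R.from_euler('xyz',w,degrees=True).as_matrix()
    d=M.T@(np.array([x,y,z])-p)
    print('pose',p.round(1),w.round(1),'tool delta cm',(d/10).round(3),'turn',None if yaw is None else round(np.radians((w[2]-yaw+180)%360-180),4))
E
python3 - <<'E'
from h import *
import pickle
t,s=pickle.load(open('f.pkl','rb'))
print(plane(t,[[195.3,229.7]],90))
print(proj(s,[[577.7,165.4,90],[577.7,165.4,40]]))
delta(577.7,165.4,200,18.2)
E
```

```text
[[576.91103671 155.30731629  90.        ]]
[[236.30382748 236.41432428]
 [237.1877762  258.0758827 ]]
pose [ 254.4 -569.9  194.2] [-179.9   -0.    24.1] tool delta cm [ 59.491 -53.975  -0.451] turn 0.1022
```

servo_tool(
  commands=[
    [1,3,-2.7,0,0.1],
    [1,3,-2.7,0,0],
    [1,3,-2.7,0,0],
    [1,3,-2.7,0,0],
    [1,3,-2.7,0,0],
    [1,3,-2.7,0,0],
    [1,3,-2.7,0,0],
    [1,3,-2.7,0,0],
    [1,3,-2.7,0,0],
    [1,3,-2.7,0,0],
    [1,3,-2.7,0,0],
    [1,3,-2.7,0,0],
    [1,3,-2.7,0,0],
    [1,3,-2.7,0,0],
    [1,3,-2.7,0,0],
    [1,3,-2.7,0,0],
    [1,3,-2.7,0,0],
    [1,3,-2.7,0,0],
    [1,1,-1,0,0],
    [1,0,0,0,0],
  ],
)

```text
time: 2.1
tool_pos: [617.3, 76.4, 194.6]
eef_rot: [-180.0, 0.1, 18.5]
contact_force: [-0.6, -1.3, -0.2]
gripper_width: 85.6
grip_force: 0.0
```

```bash
python3 - <<'E'
from h import *
f=grab('wrist','w1.png')
import pickle;pickle.dump(f,open('w1.pkl','wb'))
print(np.array(f['pose']).round(3).tolist(),f['intrinsics'][0])
delta(577.7,165.4,200,18.2)
E
```

```text
[[0.318, -0.91, -0.267, 686.048], [-0.948, -0.305, -0.089, 100.149], [-0.0, 0.282, -0.96, 373.809], [0.0, 0.0, 0.0, 1.0]] [347.07662108   0.         275.51713515]
pose [616.6  74.9 194.6] [1.80e+02 1.00e-01 1.84e+01] tool delta cm [-0.835 -9.815 -0.542] turn 0.0038
```

View pics/w1.png

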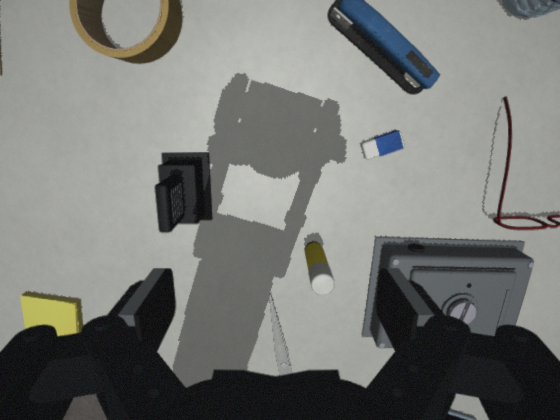

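The wrist view shows the key and stand at about (180,195), the glue stick at (320,275) and the box fastener at (461,312). I will move over the key and look again.

servo_tool(
  commands=[
    [1,-0.2,-2.45,0,0],
    [1,-0.2,-2.45,0,0],
    [1,-0.2,-2.45,0,0],
    [1,-0.2,-2.45,0,0],
    [1,0,0,0,0],
    [1,0,0,0,0],
    [1,0,0,0,0],
  ],
)

```text
time: 2.85
tool_pos: [579.1, 163.5, 195.4]
eef_rot: [179.9, 0.0, 18.2]
contact_force: [0.2, -0.3, 0.2]
gripper_width: 85.6
grip_force: 0.0
```

```bash
python3 - <<'E'
from h import *
f=grab('wrist','w2.png')
import pickle;pickle.dump(f,open('w2.pkl','wb'))
I=f['image'][:,:,::-1]
delta(577.7,165.4,200,18.2)
print(proj(f,[[577.7,165.4,90],[577.7,165.4,40]]))
E
```

```text
pose [579.2 163.6 195.4] [180.    0.   18.2] tool delta cm [-0.087 -0.215 -0.458] turn 0.0004
[[273.62229988 199.73007416]
 [273.84877784 187.08383926]]
```

View pics/w2.png

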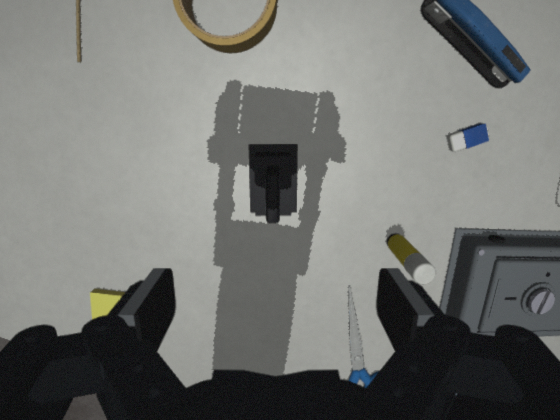

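The key handle's top is centred at about (273,199), matching the predicted (273.6,199.7). Descending to grasp.

servo_tool(
  commands=[
    [1,-0.1,-0.2,2.5,0],
    [1,0,0,2.5,0],
    [1,0,0,2.5,0],
    [1,0,0,2.5,0],
    [1,0,0,2.5,0],
    [1,0,0,1,0],
    [1,0,0,1,0],
    [1,0,0,0,0],
    [0,0,0,0,0],
    [-1,0,0,0,0],
    [-1,0,0,0,0],
    [-1,0,0,0,0],
    [-1,0,0,0,0],
    [-1,0,0,0,0],
    [-1,0,0,0,0],
    [-1,0,0,0,0],
  ],
)

```text
time: 4.5
tool_pos: [577.7, 167.0, 51.0]
eef_rot: [180.0, -0.0, 18.3]
contact_force: [-1.3, -0.8, 4.0]
gripper_width: 9.2
grip_force: 58.9
```

servo_tool(
  commands=[
    [-1,0,0,-1,0],
    [-1,0,0,-1,0],
    [-1,0,0,-2,0],
    [-1,0,0,-2.5,0],
    [-1,0,0,-2.5,0],
    [-1,0,0,-1.5,0],
    [-1,0,0,-1,0],
    [-1,0,0,0,0],
    [-1,0,0,0,0],
  ],
)

```text
time: 5.4
tool_pos: [576.6, 166.8, 164.6]
eef_rot: [-180.0, 0.1, 18.3]
contact_force: [-0.7, 0.1, -0.8]
gripper_width: 9.2
grip_force: 58.7
```

```bash
python3 - <<'E'
from h import *
import pickle
f=grab('wrist');s=grab('scene');t=grab('top');pickle.dump((f,s,t),open('g.pkl','wb'))
a=cv2.resize(f['image'][150:420,130:430],None,fx=1.33,fy=1.33);b=cv2.resize(s['image'][140:300,170:310],None,fx=2.8,fy=2.8,interpolation=cv2.INTER_CUBIC)
c=np.zeros((450,800,3),np.uint8);c[:a.shape[0],:a.shape[1]]=a;c[:b.shape[0],402:402+b.shape[1]]=b
cv2.imwrite('pics/g.png',cv2.convertScaleAbs(c[:,:,::-1],alpha=1.8))
st=manip.read_state();print(st['tool_pos'],st['contact_force'],st['moment'],st['gripper_width'])
p=st['tool_pos'];print(proj(s,[p+[0,0,19],p+[0,0,15-59],p+[0,0,15-25]]))
E
```

```text
[576.17398039 166.69704301 163.74908859] [-0.31600157  0.42214161 -0.96865704] [ 0.00288569  0.00142758 -0.01537827] 9.033092382950853
[[234.8053252  192.8441883 ]
 [236.02977765 223.45370901]
 [235.38055587 207.25731563]]
```

View pics/g.png

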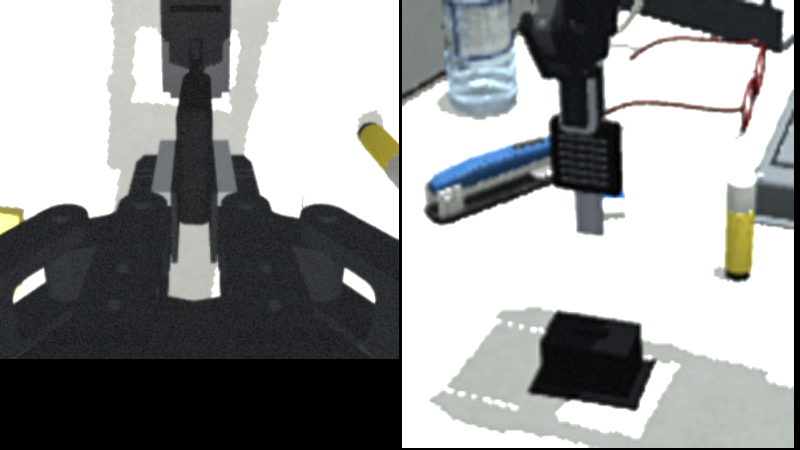

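The key is firmly held and upright. The blade tip is at scene pixel (237,223), as predicted, so the tip is about 45 mm below the TCP.

servo_tool(
  commands=[
    [-1,0,0,0,0.1],
    [-1,0,0,0,0.1],
    [-1,-0.4,1.7,0,0],
    [-1,-0.7,3,0,0],
    [-1,-0.7,3,0,0],
    [-1,-0.7,3,0,0],
    [-1,-0.7,3,0,0],
    [-1,-0.7,3,0,0],
    [-1,-0.7,3,0,0],
    [-1,-0.7,3,0,0],
    [-1,-0.7,3,0,0],
    [-1,0,0,0,0],
    [-1,0,0,0,0],
    [-1,0,0,0,0],
    [-1,0,0,0,0],
  ],
)

```text
time: 7.05
tool_pos: [548.3, -94.5, 165.1]
eef_rot: [-180.0, 0.0, 7.0]
contact_force: [0.2, 0.4, -1.1]
gripper_width: 9.2
grip_force: 58.8
```

```bash
cat > m.py <<'E'
from h import *
import pickle
f=grab('wrist','b1.png');pickle.dump(f,open('b1.pkl','wb'))
t=pickle.load(open('f.pkl','rb'))[0]
delta(550,-161,165,6.6)
def disc(f,z=57,r=45):
    u,v=proj(f,[[550,-161,z]])[0];g=f['image'].astype(int).min(2)
    m=np.zeros(g.shape,np.uint8);cv2.circle(m,(int(u),int(v)),r,1,-1)
    print('pred',u,v,'pct',np.percentile(g[m>0],[50,80,90,95,99]))
    return g,m,(u,v)
for F,r in ((t,14),(f,40)):
    g,m,c=disc(F,r=r)
    thr=np.percentile(g[m>0],50)+25
    b=((g>thr)&(m>0)).astype(np.uint8)
    n,l,st,ce=cv2.connectedComponentsWithStats(b)
    for i in range(1,n):
        if st[i,4]>15: print(st[i],ce[i])
E
python3 m.py; python3 -c "
import cv2;i=cv2.imread('pics/b1.png');cv2.imwrite('pics/b1v.png',cv2.convertScaleAbs(i,alpha=1.5))"
```

```text
pose [548.4 -94.5 165.2] [-180.    0.    7.] tool delta cm [-0.645  6.625  0.017] turn 0.0064
pred 380.1039612451878 241.96328644435638 pct [ 97.   121.   134.   136.   138.88]
[372 235   7  15  60] [375.01666667 242.        ]
[382 234   6  15  56] [384.35714286 240.64285714]
pred 353.41335092444353 205.1463033110989 pct [124. 133. 170. 182. 187.]
[337 188  14  31 301] [343.81727575 202.62126246]
[356 188  13  31 293] [361.48122867 203.06825939]
```

View pics/b1v.png

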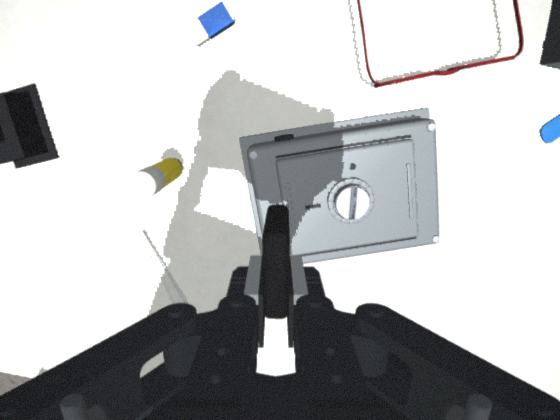

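The wrist view shows the fastener disc at about (352,203) with its slot running nearly vertically in the picture, the open dot at (353,166), and the key blade in the foreground at (277,205).

```bash
cat > m2.py <<'E'
from h import *
import pickle,sys
f=pickle.load(open('b1.pkl','rb'));t=pickle.load(open('f.pkl','rb'))[0]
P,e=tri(t,(379.6,241.3),f,(352.6,202.8));print('tri',P.round(1),e)
for z in(50,57,64):print(z,plane(t,[(379.6,241.3)],z).round(1),plane(f,[(352.6,202.8)],z).round(1))
g=f['image'].astype(int).min(2)
b=(g>150).astype(np.uint8);m=np.zeros_like(b);cv2.circle(m,(352,203),24,1,-1);b&=m
h=cv2.convexHull(np.argwhere(b)[:,::-1].astype(np.int32));H=np.zeros_like(b);cv2.fillConvexPoly(H,h,1)
print('ellipse',cv2.fitEllipse(h))
d=np.argwhere((H>0)&(b==0))[:,::-1].astype(float)
w=plane(f,d,57);vx,vy,x0,y0=cv2.fitLine(w[:,:2].astype(np.float32),cv2.DIST_HUBER,0,.01,.01).ravel()
print('slot ang',np.degrees(np.arctan2(vy,vx)),x0,y0,len(d))
hw=plane(f,h.reshape(-1,2),57);print('disc extents',np.ptp(hw,axis=0),(hw.max(0)+hw.min(0))/2)
mk=plane(f,[(353,166.5)],46);print('dot',mk)
tip=f; print(proj(f,[manip.read_state()['tool_pos']-[0,0,45]]))
E
python3 m2.py
```

```text
tri [ 551.2 -160.7   53.9] 0.05872416875673301
50 [[ 551.3 -161.3   50. ]] [[ 550.3 -161.7   50. ]]
57 [[ 551.2 -160.2   57. ]] [[ 552.  -159.9   57. ]]
64 [[ 551.1 -159.    64. ]] [[ 553.6 -158.1   64. ]]
ellipse ((352.6092834472656, 202.9696807861328), (31.122074127197266, 32.95227813720703), 49.58444595336914)
slot ang 5.4498434 551.7312 -160.06915 235
disc extents [27.6067707  27.68979443  0.        ] [ 551.57652801 -159.93279667   57.        ]
dot [[ 581.55087345 -157.23662236   46.        ]]
[[276.80586291 220.54368307]]
```

servo_tool(
  commands=[
    [-1,-0.1,1.5,0,0.014],
    [-1,-0.1,2,0,0],
    [-1,-0.1,2,0,0],
    [-1,-0.1,1.1,0,0],
    [-1,0,0,2,0],
    [-1,0,0,2,0],
    [-1,0,0,0.8,0],
    [-1,0,0,0,0],
    [-1,0,0,0,0],
    [-1,0,0,0,0],
    [-1,0,0,0,0],
  ],
)

```text
time: 8.2
tool_pos: [552.6, -161.7, 118.6]
eef_rot: [179.9, -0.1, 6.1]
contact_force: [-0.9, 0.7, -1.2]
gripper_width: 9.2
grip_force: 58.8
```

```bash
python3 - <<'E'
from h import *
import pickle
f=grab('wrist');s=grab('scene');pickle.dump((f,s),open('d.pkl','wb'))
delta(551.3,-160.6,115,6.2)
s0=manip.read_state();print(s0['contact_force'],s0['moment'])
p=s0['tool_pos'];print(proj(s,[p-[0,0,45],[551.3,-160.6,54]]))
a=cv2.resize(f['image'][130:330,200:360],None,fx=2.4,fy=2.4,interpolation=2);b=cv2.resize(s['image'][140:230,290:370],None,fx=5,fy=5,interpolation=2)
c=np.zeros((480,790,3),np.uint8);c[:a.shape[0],:a.shape[1]]=a;c[:b.shape[0],388:388+b.shape[1]]=b
cv2.imwrite('pics/d.png',cv2.convertScaleAbs(c[:,:,::-1],alpha=1.6))
E
```

```text
pose [ 552.3 -161.6  118.2] [ 1.8e+02 -1.0e-01  6.1e+00] tool delta cm [-0.087 -0.107  0.324] turn -0.0022
[ 0.00144603 -0.56650404 -0.48012003] [-0.04152246 -0.04673825 -0.01879639]
[[327.20457582 175.6268283 ]
 [326.79973327 183.11784655]]
```

View pics/d.png

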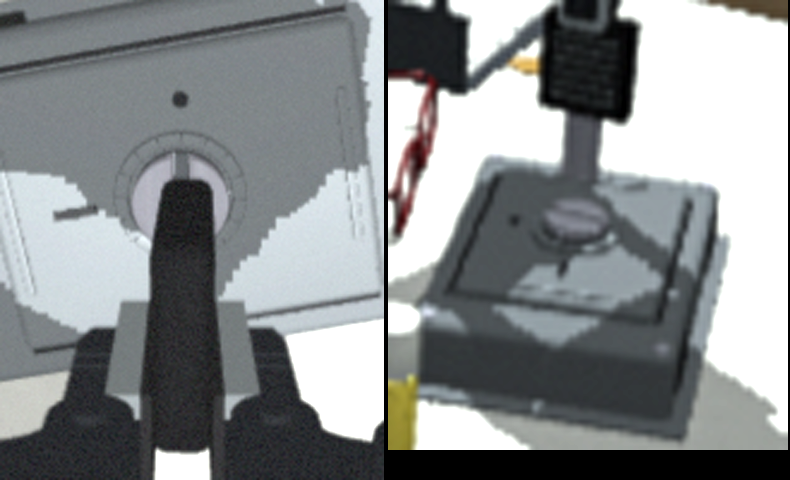

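The blade is above the disc: in the wrist crop the disc's centre and slot are at about (181,195), in line with the key. The scene crop shows the blade tip (580,185) just above the disc (575,218). Correcting 1 mm and going down slowly.

servo_tool(
  commands=[
    [-1,-0.1,-0.1,0.4,0],
    [-1,0,0,0.4,0],
    [-1,0,0,0.2,0],
    [-1,0,0,0.2,0],
    [-1,0,0,0.2,0],
    [-1,0,0,0.2,0],
    [-1,0,0,0,0],
    [-1,0,0,0,0],
    [-1,0,0,0,0],
  ],
)

```text
time: 9.2
tool_pos: [550.7, -160.6, 101.5]
eef_rot: [180.0, -0.0, 6.1]
contact_force: [-0.8, -0.6, -0.2]
gripper_width: 8.8
grip_force: 58.8
```

servo_tool(
  commands=[
    [-1,0,0,0.1,0],
    [-1,0,0,0.1,0],
    [-1,0,0,0.1,0],
    [-1,0,0,0,0],
    [-1,0,0,0,0],
  ],
)

```text
time: 9.7
tool_pos: [551.0, -160.7, 98.9]
eef_rot: [180.0, -0.0, 6.1]
contact_force: [0.0, -0.1, 2.2]
gripper_width: 8.6
grip_force: 59.2
```

servo_tool(
  commands=[
    [-1,0,0,0.1,0],
    [-1,0,0,0.1,0],
    [-1,0,0,0,0],
    [-1,0,0,0,0],
  ],
)

```text
time: 10.1
tool_pos: [551.2, -160.8, 97.1]
eef_rot: [180.0, -0.1, 6.1]
contact_force: [0.0, -0.2, 5.6]
gripper_width: 8.8
grip_force: 59.6
```

servo_tool(
  commands=[
    [-1,0,0,0.1,0],
    [-1,0,0,0.1,0],
    [-1,0,0,0,0],
    [-1,0,0,0,0],
  ],
)

```text
time: 10.5
tool_pos: [550.7, -160.5, 94.4]
eef_rot: [-180.0, -0.0, 6.1]
contact_force: [0.3, 0.9, 2.8]
gripper_width: 8.9
grip_force: 59.3
```

servo_tool(
  commands=[
    [-1,0,0,0.1,0],
    [-1,0,0,0.1,0],
    [-1,0,0,0,0],
    [-1,0,0,0,0],
  ],
)

```text
time: 10.9
tool_pos: [551.1, -160.7, 93.0]
eef_rot: [180.0, -0.1, 6.1]
contact_force: [-0.7, 0.8, 5.5]
gripper_width: 9.3
grip_force: 59.6
```

servo_tool(
  commands=[
    [-1,0,0,0.1,0],
    [-1,0,0,0.1,0],
    [-1,0,0,0,0],
    [-1,0,0,0,0],
  ],
)

```text
time: 11.3
tool_pos: [551.5, -160.9, 91.7]
eef_rot: [180.0, -0.1, 6.1]
contact_force: [-0.4, 1.5, 7.7]
gripper_width: 8.8
grip_force: 59.9
```

servo_tool(
  commands=[
    [-1,0,0,0.1,0],
    [-1,0,0,0.1,0],
    [-1,0,0,0,0],
    [-1,0,0,0,0],
  ],
)

```text
time: 11.7
tool_pos: [552.0, -161.1, 90.4]
eef_rot: [179.9, -0.1, 6.1]
contact_force: [-1.2, 0.9, 9.9]
gripper_width: 9.1
grip_force: 60.3
```

servo_tool(
  commands=[
    [-1,0,0,0.05,0],
    [-1,0,0,0.05,0],
    [-1,0,0,0,0],
    [-1,0,0,0,0],
  ],
)

```text
time: 12.1
tool_pos: [552.2, -161.1, 89.7]
eef_rot: [179.9, -0.2, 6.1]
contact_force: [-1.8, 1.0, 11.7]
gripper_width: 8.8
grip_force: 60.4
```

servo_tool(
  commands=[
    [-1,0,0,0.05,0],
    [-1,0,0,0,0.05],
    [-1,0,0,0,0.05],
    [-1,0,0,0,0.05],
    [-1,0,0,0,0.05],
    [-1,0,0,0,0.05],
    [-1,0,0,0,0],
  ],
)

```text
time: 12.8
tool_pos: [552.5, -161.2, 89.4]
eef_rot: [179.9, -0.2, -8.3]
contact_force: [-1.1, 0.5, 12.5]
gripper_width: 8.5
grip_force: 60.5
```

```bash
python3 - <<'E'
from h import *
s=manip.read_state();print(s['moment'],s['contact_force'],s['joint_pos'],s['eef_rot'])
E
```

```text
[0.17292698 0.26892391 0.04505878] [-1.06803589  0.51212071 12.45390812] [-2.06041753e+01  1.91668686e+01  1.05135397e+02 -2.65962090e-03
  5.54720436e+01  7.76943635e+01] [179.94975246  -0.22003731  -8.29693912]
```

servo_tool(
  commands=[
    [-1,0,0,0,0.06],
    [-1,0,0,0,0.06],
    [-1,0,0,0,0.06],
    [-1,0,0,0,0.06],
    [-1,0,0,0,0.06],
    [-1,0,0,0,0.06],
    [-1,0,0,0,0],
  ],
)

```text
time: 13.5
tool_pos: [552.6, -161.3, 89.5]
eef_rot: [-180.0, -0.2, -28.9]
contact_force: [-0.4, 0.1, 12.4]
gripper_width: 8.9
grip_force: 60.5
```

```bash
cat > q.py <<'E'
from h import *
s=manip.read_state();print(s['moment'],s['contact_force'],s['eef_rot'],s['tool_pos'])
E
python3 q.py
```

```text
[0.16301456 0.24357379 0.05108341] [-0.43949912  0.13366464 12.40167119] [-179.96529926   -0.24301374  -28.93624859] [ 552.62619456 -161.29820647   89.49693978]
```

Turning well (35° so far at 12.4 N).

servo_tool(
  commands=[
    [-1,0,0,0,0.06],
    [-1,0,0,0,0.06],
    [-1,0,0,0,0.06],
    [-1,0,0,0,0.06],
    [-1,0,0,0,0.06],
    [-1,0,0,0,0.06],
    [-1,0,0,0,0.06],
    [-1,0,0,0,0.06],
    [-1,0,0,0,0.06],
    [-1,0,0,0,0.06],
    [-1,0,0,0,0.06],
    [-1,0,0,0,0.06],
    [-1,0,0,0,0],
  ],
)

```text
time: 14.8
tool_pos: [552.8, -161.6, 89.6]
eef_rot: [-179.8, -0.2, -70.2]
contact_force: [-0.2, 0.1, 11.4]
gripper_width: 9.1
grip_force: 60.5
```

```bash
python3 q.py
```

```text
[0.06104155 0.12601564 0.07054017] [-0.16953599  0.06500208 11.4005921 ] [-179.7979486    -0.20059363  -70.18413717] [ 552.84049992 -161.59653508   89.56274322]
```

servo_tool(
  commands=[
    [-1,0,0,0.03,0.03],
    [-1,0,0,0,0.03],
    [-1,0,0,0,0.03],
    [-1,0,0,0,0],
    [-1,0,0,0,0],
  ],
)

```text
time: 15.3
tool_pos: [553.0, -161.7, 89.4]
eef_rot: [-179.8, -0.2, -75.3]
contact_force: [-1.5, 0.9, 11.9]
gripper_width: 8.9
grip_force: 60.6
```

```bash
python3 q.py
```

```text
[0.06684882 0.15920117 0.03013928] [-1.50874104  0.87496625 11.89983218] [-179.76894389   -0.19255943  -75.28230236] [ 552.96744257 -161.66416527   89.42476973]
```

servo_tool(
  commands=[
    [-1,0,0,0,0.03],
    [-1,0,0,0,0.03],
    [-1,0,0,0,0],
    [-1,0,0,0,0],
  ],
)

```text
time: 15.7
tool_pos: [553.0, -161.7, 89.4]
eef_rot: [-179.8, -0.2, -78.7]
contact_force: [0.0, 0.3, 11.5]
gripper_width: 8.8
grip_force: 60.6
```

```bash
python3 q.py
```

```text
[0.03321162 0.1564803  0.01500147] [ 0.0341162   0.28060784 11.49780051] [-179.75426222   -0.18263925  -78.72392369] [ 552.99393397 -161.70748978   89.41855917]
```

servo_tool(
  commands=[
    [-1,0,0,0,0.03],
    [-1,0,0,0,0.02],
    [-1,0,0,0,0],
    [-1,0,0,0,0],
  ],
)

```text
time: 16.1
tool_pos: [553.1, -161.7, 89.4]
eef_rot: [-179.7, -0.2, -81.6]
contact_force: [-0.2, -0.1, 12.1]
gripper_width: 9.1
grip_force: 60.5
```

```bash
python3 q.py
```

```text
[-0.03528779  0.10822487  0.07524619] [-0.24173105 -0.07369536 12.14932289] [-1.79728871e+02 -1.79304913e-01 -8.15805952e+01] [ 553.13350723 -161.73232364   89.44792457]
```

servo_tool(
  commands=[
    [-1,0,0,0,0.02],
    [-1,0,0,0,0.02],
    [-1,0,0,0,0],
    [-1,0,0,0,0],
  ],
)

```text
time: 16.5
tool_pos: [553.2, -161.8, 89.5]
eef_rot: [-179.7, -0.2, -83.9]
contact_force: [-0.1, 0.4, 12.4]
gripper_width: 9.0
grip_force: 60.5
```

```bash
python3 q.py
```

```text
[0.06692679 0.11485342 0.07212935] [-0.08738008  0.39949998 12.41209386] [-1.79712937e+02 -1.76717179e-01 -8.38726652e+01] [ 553.21177533 -161.82521531   89.48701807]
```

servo_tool(
  commands=[
    [-1,0,0,0,0.02],
    [-1,0,0,0,0.02],
    [-1,0,0,0,0],
    [-1,0,0,0,0],
  ],
)

```text
time: 16.9
tool_pos: [553.2, -161.8, 89.5]
eef_rot: [-179.7, -0.2, -86.1]
contact_force: [0.2, -0.6, 11.5]
gripper_width: 9.1
grip_force: 60.6
```

```bash
python3 q.py
```

```text
[-0.01730765  0.13907834  0.13761047] [ 0.18790243 -0.6333597  11.45235855] [-1.79712723e+02 -1.70150072e-01 -8.61426034e+01] [ 553.18111    -161.81300465   89.48651467]
```

Moment has risen to 0.14 N m, so the fastener is at the stop. Relaxing the twist a little, then lifting out straight.

servo_tool(
  commands=[
    [-1,0,0,0,-0.03],
    [-1,0,0,0,-0.03],
    [-1,0,0,0,0],
    [-1,0,0,-0.2,0],
    [-1,0,0,-0.2,0],
    [-1,0,0,-0.2,0],
    [-1,0,0,-0.3,0],
    [-1,0,0,-0.5,0],
    [-1,0,0,-1,0],
    [-1,0,0,-2,0],
    [-1,0,0,-2,0],
    [-1,0,0,-1,0],
    [-1,0,0,0,0],
    [-1,0,0,0,0],
  ],
)

```text
time: 18.3
tool_pos: [549.9, -160.3, 160.0]
eef_rot: [179.9, 0.0, -82.7]
contact_force: [0.6, -0.2, -0.5]
gripper_width: 9.0
grip_force: 58.8
```

```bash
python3 q.py; python3 - <<'E'
from h import *
import pickle
s=grab('scene');t=grab('top');f=grab('wrist');pickle.dump((f,s,t),open('e.pkl','wb'))
a=cv2.resize(f['image'],(380,285));b=cv2.resize(s['image'][130:230,290:370],None,fx=5,fy=5,interpolation=2)
c=np.zeros((500,790,3),np.uint8);c[:285,:380]=a;c[:b.shape[0],388:388+b.shape[1]]=b
d=cv2.resize(t['image'][215:267,350:410],None,fx=4,fy=4,interpolation=2);c[290:290+208,:240]=d
cv2.imwrite('pics/e.png',cv2.convertScaleAbs(c[:,:,::-1],alpha=1.5))
E
```

```text
[0.01132421 0.00626435 0.02720467] [ 0.62214095 -0.19437219 -0.4506599 ] [ 1.79938192e+02  2.91380428e-02 -8.27451254e+01] [ 549.93540531 -160.34438908  160.04044679]
```

View pics/e.png

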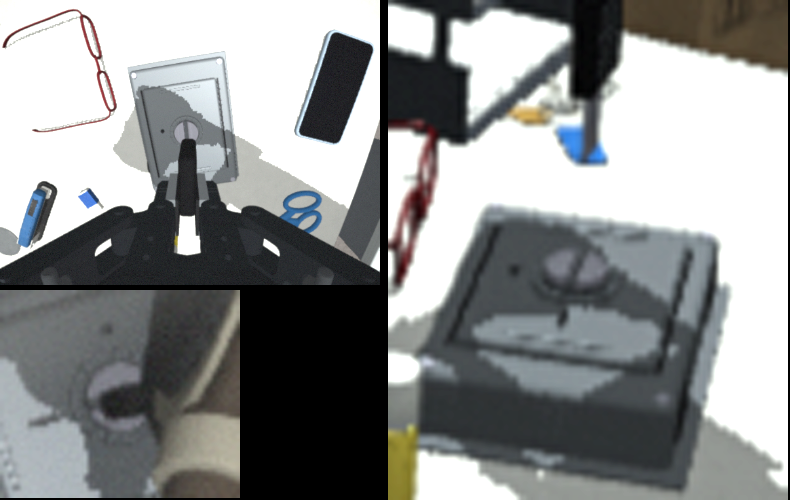

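The scene crop shows the disc risen with its slot from (569,288) to (586,252), towards the locked mark at (563,318). Checking the slot angle numerically and working out the return move.

```bash
python3 - <<'E'
from h import *
import pickle
f,s,t=pickle.load(open('e.pkl','rb'))
p=plane(s,[[326.2,187.6],[329.6,180.4]],54.5);d=p[0]-p[1];print(p.round(1),np.degrees(np.arctan2(d[1],d[0])),'expected locked',6.3+180-80)
C=np.array([551.2,-160.7,54.5])
for n,F in(('s',s),('w',f)):
    # sample ring radii 4..12 mm on disc
    g=cv2.cvtColor(F['image'],cv2.COLOR_RGB2GRAY).astype(np.float32)
    A=np.radians(np.arange(0,360,6));
    M=np.array([[g[tuple(np.round(proj(F,[C+[r*np.cos(a),r*np.sin(a),0]])[0][::-1]).astype(int))] for r in (5,7,9,11)] for a in A]).mean(1)
    o=np.argsort(M)[:10];print(n,[(int(np.degrees(A[i]).round()),int(M[i])) for i in o],M.mean())
from scipy.spatial.transform import Rotation
delta(577.7,167.0,165,18.3)
a=np.radians(18.3);print('tool delta after turning to 18.3')
st=manip.read_state();w=np.array([577.7,167.0])-st['tool_pos'][:2];print(w@[np.cos(a),np.sin(a)],w@[np.sin(a),-np.cos(a)])
E
```

```text
[[ 542.9 -140.    54.5]
 [ 551.1 -175.3   54.5]] 103.09682692795938 expected locked 106.30000000000001
s [(120, 48), (114, 48), (276, 48), (282, 50), (108, 51), (270, 53), (264, 53), (102, 55), (288, 56), (96, 57)] 74.775
w [(108, 37), (102, 38), (96, 39), (90, 39), (114, 42), (84, 45), (120, 48), (126, 48), (78, 52), (72, 67)] 93.86667
pose [ 549.5 -160.1  159.2] [ 1.799e+02  1.000e-01 -8.270e+01] tool delta cm [-32.095  -6.929  -0.559] turn -1.7636
tool delta after turning to 18.3
129.53003292187637 -301.7083771560024
```

The slot is at about 103°, turned by about 1.45 rad, so it is locked. Returning to above the stand.

servo_tool(
  commands=[
    [-1,0,0,-0.2,-0.126],
    [-1,0,0,-0.2,-0.126],
    [-1,0,0,-0.2,-0.126],
    [-1,0,0,0,-0.126],
    [-1,0,0,0,-0.126],
    [-1,0,0,0,-0.126],
    [-1,0,0,0,-0.126],
    [-1,0,0,0,-0.126],
    [-1,0,0,0,-0.126],
    [-1,0,0,0,-0.126],
    [-1,0,0,0,-0.126],
    [-1,0,0,0,-0.126],
    [-1,0,0,0,-0.126],
    [-1,0,0,0,-0.126],
  ],
)

```text
time: 19.85
tool_pos: [549.8, -160.3, 165.4]
eef_rot: [-179.9, 0.1, 18.6]
contact_force: [-1.2, 1.1, -0.7]
gripper_width: 8.8
grip_force: 58.8
```

servo_tool(
  commands=[
    [-1,0.6,-1.5,0,0],
    [-1,1.3,-3,0,0],
    [-1,1.3,-3,0,0],
    [-1,1.3,-3,0,0],
    [-1,1.3,-3,0,0],
    [-1,1.3,-3,0,0],
    [-1,1.3,-3,0,0],
    [-1,1.3,-3,0,0],
    [-1,1.3,-3,0,0],
    [-1,1.3,-3,0,0],
    [-1,0.6,-1.5,0,0],
    [-1,0,0,0,0],
    [-1,0,0,0,0],
    [-1,0,0,0,0],
    [-1,0,0,0,0],
  ],
)

```text
time: 21.35
tool_pos: [578.6, 163.4, 166.5]
eef_rot: [180.0, 0.0, 18.2]
contact_force: [-0.0, 0.1, -1.0]
gripper_width: 9.0
grip_force: 58.8
```

```bash
python3 - <<'E'
from h import *
import pickle
delta(577.7,167,110,18.3)
s=grab('scene');f=grab('wrist');t=grab('top');pickle.dump((f,s,t),open('r.pkl','wb'))
p=manip.read_state()['tool_pos'];print(proj(s,[p-[0,0,45]]),proj(s,[[577.7,165.4,40]]))
a=cv2.resize(f['image'][140:340,200:350],None,fx=2.5,fy=2.5);b=cv2.resize(s['image'][180:290,200:275],None,fx=5,fy=5,interpolation=2)
c=np.zeros((552,790,3),np.uint8);c[:a.shape[0],:a.shape[1]]=a;c[:b.shape[0],388:388+b.shape[1]]=b
cv2.imwrite('pics/r.png',cv2.convertScaleAbs(c[:,:,::-1],alpha=2.2))
E
```

```text
pose [578.6 163.4 166.5] [180.    0.   18.2] tool delta cm [ 0.024 -0.37   5.649] turn -0.0016
[[235.71457505 221.32633531]] [[237.1877762 258.0758827]]
```

View pics/r.png

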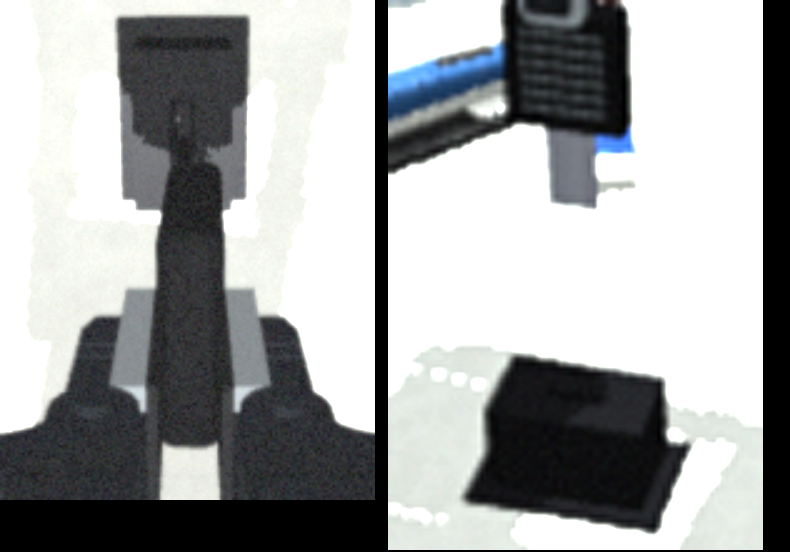

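The wrist crop shows the blade lined up with the stand's slot at about (180,115). In the scene crop the blade tip at (573,205) sits above the stand, as predicted, with no slip or tilt.

servo_tool(
  commands=[
    [-1,0,-0.28,1.5,0],
    [-1,0,0,2,0],
    [-1,0,0,2,0],
    [-1,0,0,1,0],
    [-1,0,0,0.5,0],
    [-1,0,0,0,0],
    [-1,0,0,0,0],
    [-1,0,0,0,0],
  ],
)

```text
time: 22.3
tool_pos: [578.8, 167.7, 97.7]
eef_rot: [180.0, -0.1, 18.3]
contact_force: [0.5, -1.2, -0.7]
gripper_width: 9.1
grip_force: 58.8
```

servo_tool(
  commands=[
    [-1,0,0,0.3,0],
    [-1,0,0,0.3,0],
    [-1,0,0,0.3,0],
    [-1,0,0,0.3,0],
    [-1,0,0,0,0],
    [-1,0,0,0,0],
  ],
)

```text
time: 22.9
tool_pos: [577.7, 167.4, 84.3]
eef_rot: [-180.0, 0.0, 18.3]
contact_force: [-1.0, 1.1, -0.5]
gripper_width: 8.8
grip_force: 58.8
```

servo_tool(
  commands=[
    [-1,0,0,0.2,0],
    [-1,0,0,0.2,0],
    [-1,0,0,0.2,0],
    [-1,0,0,0,0],
    [-1,0,0,0,0],
  ],
)

```text
time: 23.4
tool_pos: [577.7, 167.4, 78.4]
eef_rot: [-180.0, 0.0, 18.3]
contact_force: [-1.2, 0.4, -0.2]
gripper_width: 9.0
grip_force: 58.8
```

servo_tool(
  commands=[
    [-1,0,0,0.2,0],
    [-1,0,0,0.2,0],
    [-1,0,0,0.2,0],
    [-1,0,0,0,0],
    [-1,0,0,0,0],
  ],
)

```text
time: 23.9
tool_pos: [577.7, 167.4, 72.4]
eef_rot: [-180.0, 0.0, 18.3]
contact_force: [0.5, 0.4, -0.5]
gripper_width: 8.9
grip_force: 58.8
```

Entering freely. Continuing to just above home.

servo_tool(
  commands=[
    [-1,0,0,0.3,0],
    [-1,0,0,0.3,0],
    [-1,0,0,0.3,0],
    [-1,0,0,0.3,0],
    [-1,0,0,0.3,0],
    [-1,0,0,0.2,0],
    [-1,0,0,0,0],
    [-1,0,0,0,0],
  ],
)

```text
time: 24.7
tool_pos: [577.8, 167.4, 55.5]
eef_rot: [-180.0, 0.0, 18.3]
contact_force: [0.7, -0.5, -0.8]
gripper_width: 9.1
grip_force: 58.8
```

servo_tool(
  commands=[
    [-1,0,0,0.1,0],
    [-1,0,0,0.1,0],
    [-1,0,0,0.1,0],
    [-1,0,0,0,0],
    [-1,0,0,0,0],
  ],
)

```text
time: 25.2
tool_pos: [577.8, 167.4, 52.6]
eef_rot: [-180.0, 0.0, 18.3]
contact_force: [-0.3, 0.1, -0.6]
gripper_width: 9.1
grip_force: 58.8
```

servo_tool(
  commands=[
    [-1,0,0,0.1,0],
    [-1,0,0,0.05,0],
    [-1,0,0,0.05,0],
    [-1,0,0,0,0],
    [-1,0,0,0,0],
  ],
)

```text
time: 25.7
tool_pos: [578.0, 167.4, 51.1]
eef_rot: [180.0, -0.0, 18.3]
contact_force: [-1.6, -0.8, 2.8]
gripper_width: 9.0
grip_force: 59.4
```

Contact with the stand's top, at the same height as the original grasp. Releasing and retreating.

servo_tool(
  commands=[
    [-0.5,0,0,0,0],
    [0,0,0,0,0],
    [1,0,0,0,0],
    [1,0,0,0,0],
    [1,0,0,0,0],
    [1,0,0,0,0],
    [1,0,0,0,0],
    [1,0,0,-1,0],
    [1,0,0,-2,0],
    [1,0,0,-3,0],
    [1,0,0,-3,0],
    [1,0,0,-3,0],
    [1,0,0,-2,0],
    [1,0,0,0,0],
    [1,0,0,0,0],
    [1,0,0,0,0],
  ],
)

```text
time: 27.3
tool_pos: [576.5, 167.2, 188.9]
eef_rot: [-180.0, 0.2, 18.3]
contact_force: [-0.4, -0.1, 0.4]
gripper_width: 85.6
grip_force: 0.0
```

```bash
python3 - <<'E'
from h import *
import pickle
_,s0=pickle.load(open('f.pkl','rb'));w0=pickle.load(open('w2.pkl','rb'))
s=grab('scene');f=grab('wrist')
m=lambda F:F['image'][225:290,210:265].astype(int).max(2)
print('scene diff around key',np.abs(m(s)-m(s0)).mean(),(np.abs(m(s)-m(s0))>40).sum())
print('key top pred',proj(s,[[577.7,165.4,90]]),[ (np.argwhere(m(F)<40).min(0)+[225,210]).tolist() for F in (s,s0)])
p=manip.read_state();print(p['tool_pos'],p['gripper_width'],p['grip_force'],p['time'])
a=cv2.resize(f['image'],(380,285));b=cv2.resize(s['image'][200:300,180:310],None,fx=3.1,fy=3.1)
c=np.zeros((320,790,3),np.uint8);c[:285,:380]=a;c[:b.shape[0],384:384+b.shape[1]]=b
cv2.imwrite('pics/z.png',cv2.convertScaleAbs(c[:,:,::-1],alpha=1.5))
E
```

```text
scene diff around key 17.726433566433567 543
key top pred [[236.30382748 236.41432428]] [[235, 216], [235, 216]]
[576.45037941 167.1496217  188.54846705] 85.0706564916715 0.0 27.4
```

View pics/z.png

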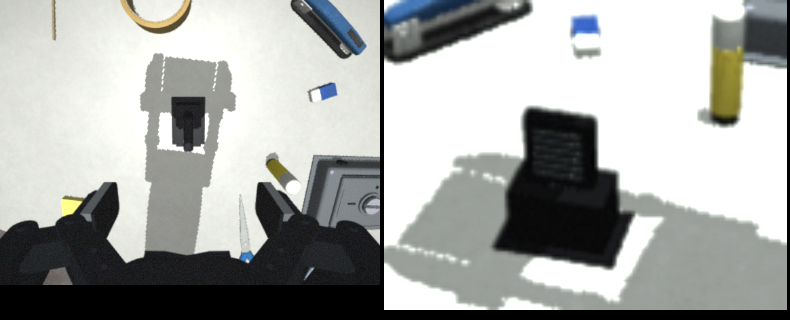

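The key stands upright and home in its stand, with its top at scene row 235 as at the start. The gripper is clear, and the glue stick and eraser have not moved.

```bash
python3 -c "
from cell import manip
print(manip.finish_job())"
```

```text
the job is handed in; nothing more can be done
None
```

The fastener is locked by the camera reading (turned about 1.45 rad, read force at most 12.5 N) and the key is back upright and fully home in its stand; I handed the job in at about 27 s and got no verdict back.

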